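# Top up the tube of dark draughts pieces to its fill line

### The arm

A 7-joint arm with a two-finger parallel gripper is mounted at the origin on the work surface. World frame = base frame: x ahead of the robot, y to its left, z up, the work surface at z = 0. Lengths are in mm, angles in rad, forces in N, time in s.
With the tool pointing down it reaches from about 425 to 875 mm from the base axis. Payload 4.7 kg.
Tool frame: the origin (TCP) lies at the very end of the fingers, on their centre line; the grasp point (between the pads) lies 19 mm behind it (ctrl.hold_point_z is the distance from the TCP to the grasp point, in mm); x points along the fingers, z is the direction in which the jaws open and shut, and the axes are right-handed (so a half turn about x gives the same grasp; the last joint's range is limited). The gripper opens to 87 mm and grips with 3 to 60 N. Pads are 19 mm wide; open, the fingers measure 117 mm over their backs; the gripper's body (75 mm by 190 mm) begins 51 mm behind the grasp point.
Start: joints at [-1.311, 0.321, -0.07, 1.45, 0.023, 1.371, -0.057], TCP at [158.193, 630.477, 222.587] pointing down, gripper open.
Joint ranges: [-2.86, 2.86], [-0.3, 2.09], [-1.38, 1.24], [0.06, 2.45], [-1.56, 4.7], [0.09, 2.05], [-2.69, 2.69]. Speed limits (rad/s): [2.57, 2.57, 3.14, 3.14, 3.14, 3.14, 3.14].

### API

Orientations are given as a rotation vector (axis times angle).
In Python, from rig import ctrl gives the robot as it stands.
- The arm moves only by the tool arm_command, never from a script. Its argument "moves" is a list of rows, each a list of 7 numbers: the shift along the world's x, y, z in mm, then the turn, a rotation vector about the world's x, y, z in degrees, then the finger opening in mm, from 0 to 87. A call has 1 to 10 rows; each row is the pose to reach, as a shift and turn from the pose commanded when the call began; what a row does not reach only later rows make up. A row lasts 1/10 s, in which the tool goes at most 50 mm and 8.59 degrees, less where a joint would pass 70% of its speed; a pose out of reach is approached as far as the arm can. A call with a gripper value outside its range is refused whole. The fingers move at their own pace and stop on an object; the grip force is fixed at half the most. Time passes only in rows, so rows that repeat a pose let the fingers close. It gives the time, the measured TCP pose, the force and the opening at its end, in the units of the state.
- ctrl.observe(): the state, without advancing time (a new reading comes with each control period).
- ctrl.snapshot(name): name is "scene" or "top" or "wrist"; returns a dict with "img" (400x640x3 uint8, blue, green, red), "K" (3x3 intrinsics, pixels), "rvec" (rotation vector, rad) and "tvec" (3), from world to camera coordinates, as OpenCV has them. Camera axes: x right, y down, z forward; pixel columns grow to the right and rows downward; lengths in mm; the calibration is good to about 2 mm. The wrist camera is an equidistant fisheye: a pixel r from the principal point sees the ray r / f radians off the axis. A picture is of the moment at which its call begins. There is no depth.
- ctrl.finish_job(): hands the job in, once; it reports no verdict.
The state is a dict: "t": time; "joint_positions": joint angles; "qd": joint speeds; "tau": joint torques, N m; "tool_pos": TCP position; "orientation": TCP orientation; "ft_force": force on the tool from outside, world axes, zero at the start; "ft_torque": the same for the moment, N m; "gripper_width": finger opening in mm.
Only numpy, scipy, OpenCV 4.12 (cv2) and the standard library are available. Lean on these libraries where they do the work, as an engineer would, in place of code of your own. Each camera call takes 0.05 s, during which the arm holds its last target. There are 200 camera calls.

### The job

This draughts set is going on sale and its storage tube is two dark pieces short: put the two loose dark brown pieces into the clear tube so that they lie flat on those already inside and the top of the stack reaches the red line. Leave the pale piece where it lies.

Things in the scene. Friction and masses are not known exactly. Their poses are not given: they have to be found in the camera images.
- fill_mark (a point): Point on the axis of the fixed upright clear tube, level with the middle of its red line (6 mm band), 80 mm above the table; z up. Bore 76 mm, outside 87, on a 110 x 110 x 8 mm plinth. Brass rim 8 mm above this point. Two dark pieces lie inside, their top 36 mm below this point. No room for fingers beside a piece inside: released level at the rim, within 10 mm of the axis, it drops in flat.
- dark_a_center (a point): dark brown draughts piece: plain wooden disc 54 mm in diameter and 18 mm thick, about 30 g, lying flat on the table with nothing on it; this point is its centre (9 mm above the table), z along the disc's axis. 
- dark_b_center (a point): dark brown draughts piece: plain wooden disc 54 mm in diameter and 18 mm thick, about 30 g, lying flat on the table with nothing on it; this point is its centre (9 mm above the table), z along the disc's axis. Same as the other dark piece; either may go first.
- pale_center (a point): pale (light wood) draughts piece: plain wooden disc 54 mm in diameter and 18 mm thick, about 30 g, lying flat on the table with nothing on it; this point is its centre (9 mm above the table), z along the disc's axis. It belongs to another set and stays where it is.

How it is judged (in metres and radians):
On the way:
1. one loose dark piece lies flat in the tube on those already there (((horizontal distance between dark_a_center and fill_mark below 0.014 m and angle between dark_a_center's own z axis and vertical below 0.17 rad and z of dark_a_center in the frame of fill_mark between -0.033 and -0.004 m and linear speed of dark_a below 0.02 m/s) or (horizontal distance between dark_b_center and fill_mark below 0.014 m and angle between dark_b_center's own z axis and vertical below 0.17 rad and z of dark_b_center in the frame of fill_mark between -0.033 and -0.004 m and linear speed of dark_b below 0.02 m/s))), for 0.2 s.
At the end, for the whole second after the job is handed in: Both loose dark pieces lie at rest in the tube, flat within 10 degrees and within 14 mm of its axis, stacked on the two already there, so that the top of the stack is within 5 mm of the red line; the pale piece is within 40 mm of where it started (horizontal distance between each of dark_a_center, dark_b_center and fill_mark below 0.014 m and angle between each of dark_a_center, dark_b_center's own z axis and vertical below 0.17 rad and z of dark_a_center in the frame of fill_mark between -0.033 and -0.004 m and z of dark_b_center in the frame of fill_mark between -0.033 and -0.004 m and z of any of dark_a_center, dark_b_center in the frame of fill_mark above -0.014 m and linear speed of each of dark_a, dark_b below 0.02 m/s and distance of pale_center from where it was at the start of the episode below 0.04 m); the robot touches nothing.
It fails at once if the pale piece is moved more than 40 mm from its place (distance of pale_center from where it was at the start of the episode above 0.04 m).
It also fails if it takes over 58 s, if anything falls off the work surface, if the arm or the gripper's body presses on something with over 40 N, if the wrist force passes 120 N, or if a joint passes its speed limit or range.

## Working session

There is one attempt and no reset: what is moved stays moved. The work goes in short steps, Python scripts to look and compute and a tool call to move; the robot and the scene stay as the last step left them, time stands still between calls to the robot, and variables do not carry over. Pictures are saved under pics/ and viewed, about 8 in all and at most 12, crops included, and the job is handed in when it is done.

Besides the shell and the picture viewer there is one more tool, called after ">>>" by a JSON object that holds its "fn" and its "kwargs", one argument or row to a line. arm_command: Moves the arm, as the interface text tells. Its arguments: {"type":"object","properties":{"moves":{"type":"array","items":{"type":"array","items":{"type":"number"}}}},"required":["moves"]}

```bash
mkdir -p pics
cat > h.py <<'E'
import numpy as np, cv2
from rig import ctrl
def ray(s,uv):
    R=cv2.Rodrigues(np.array(s["rvec"],float))[0]; t=np.array(s["tvec"],float).ravel()
    n=np.linalg.inv(s["K"])@[uv[0],uv[1],1.]
    return -R.T@t, R.T@n
def onplane(s,uv,z):
    c,d=ray(s,uv); return c+d*(z-c[2])/d[2]
def proj(s,p):
    return cv2.projectPoints(np.float64([p]),np.float64(s["rvec"]),np.float64(s["tvec"]),np.float64(s["K"]),None)[0].reshape(-1,2)
E
python3 - <<'E'
from h import *
import pickle
S={n:ctrl.snapshot(n) for n in("scene","top")}
pickle.dump(S,open("s0.pkl","wb"))
for n in S: cv2.imwrite(f"pics/{n}0.png",S[n]["img"])
o=ctrl.observe(); print(o["tool_pos"],o["orientation"],o["gripper_width"],o["t"])
R=cv2.Rodrigues(np.array(o["orientation"],float))[0];print(R.round(3))
for n in S: print(n,ray(S[n],(320,200)))
E
```

```text
[158.08979285 629.95622306 221.56591734] [-1.02740516  1.316843    1.02550657] 87.19295114901531 0.1
[[-0.    -0.97   0.243]
 [-0.002  0.243  0.97 ]
 [-1.    -0.    -0.002]]
scene (array([960.30618178,  63.46179897, 705.60531449]), array([-0.54276158, -0.13609126, -0.82879954]))
top (array([ 504.68917293,  -77.19125567, 1047.22980684]), array([ 0.05300715,  0.04455721, -0.99769909]))
```

View pics/top0.png

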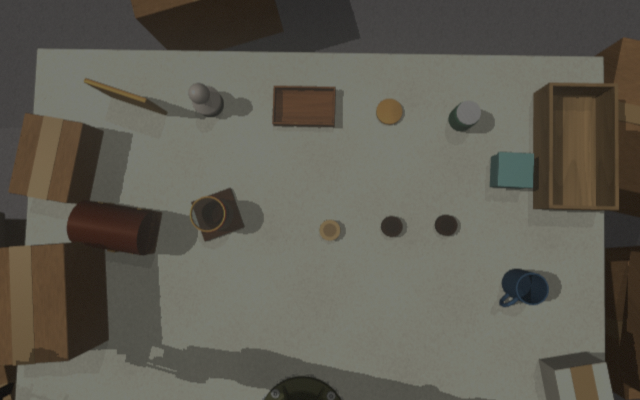

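View pics/scene0.png

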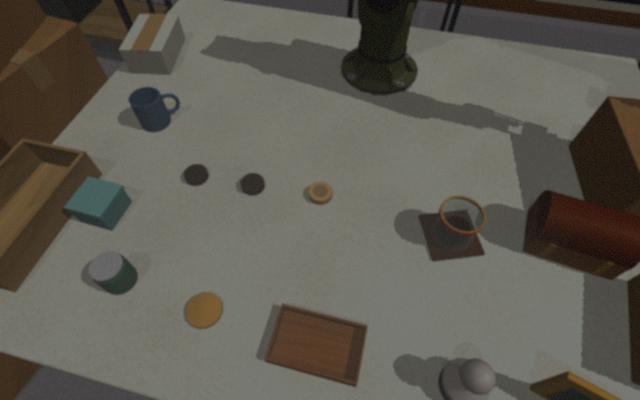

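The top view shows the tube's rim at about (208,213) on its plinth at (218,213), the dark pieces at (391,226) and (446,225), and the pale one at (330,230). The scene view shows the darks at (196,175) and (253,184), the pale piece at (320,192), and the rim at (463,215). Next I'll measure them.

Run:
```python
from h import *
import pickle
S=pickle.load(open("s0.pkl","rb"))
print("base,tcp proj",{n:proj(S[n],[[0,0,0],[158,630,222]]).round().tolist() for n in S})
seeds={"top":{"a":(391,226),"b":(446,225),"pale":(330,230)},"scene":{"a":(253,184),"b":(196,175),"pale":(320,192)}}
for n,s in S.items():
    img=s["img"].astype(int); hsv=cv2.cvtColor(s["img"],cv2.COLOR_BGR2HSV)
    for k,(u,v) in seeds[n].items():
        w=18; c=img[v-w:v+w,u-w:u+w]
        m=(c.max(2)<62) if k!="pale" else (hsv[v-w:v+w,u-w:u+w,1]>70)
        m=m.astype(np.uint8)
        _,l,st,ce=cv2.connectedComponentsWithStats(m)
        i=1+np.argmax(st[1:,4]); 
        cn=max(cv2.findContours((l==i).astype(np.uint8),0,1)[0],key=cv2.contourArea)
        mm=cv2.moments(cv2.convexHull(cn)); uv=(mm["m10"]/mm["m00"]+u-w,mm["m01"]/mm["m00"]+v-w)
        print(n,k,st[i],np.round(uv,1),onplane(s,uv,9 if n=="scene" else 14).round(1))
    # rim: brass
    u,v=(208,213) if n=="top" else (463,215)
    w=40; H=hsv[v-w:v+w,u-w:u+w]
    m=((H[...,1]>90)&(H[...,2]>85)).astype(np.uint8)
    p=np.argwhere(m)[:,::-1].astype(np.float32)
    hull=cv2.convexHull(p); e=cv2.fitEllipse(hull); uv=(e[0][0]+u-w,e[0][1]+v-w)
    print(n,"rim",m.sum(),np.round(uv,1),np.round(e[1],1),onplane(s,uv,88).round(1))
    # ellipse expected size
    c=onplane(s,uv,88); a=np.linspace(0,6.28,60)
    q=proj(s,np.c_[c[0]+43.5*np.cos(a),c[1]+43.5*np.sin(a),0*a+88]).astype(np.float32); print(" expect",cv2.fitEllipse(q))
o=[cv2.resize(S["top"]["img"][180:260,180:260],None,fx=5,fy=5,interpolation=2),cv2.resize(S["scene"]["img"][180:260,420:500],None,fx=5,fy=5,interpolation=2)]
cv2.imwrite("pics/crop1.png",np.clip(np.hstack(o)*1.8,0,255).astype(np.uint8))
# plinth marker
```

```text
base,tcp proj {'scene': [[379.0, 68.0], [691.0, 71.0]], 'top': [[302.0, 421.0], [-13.0, 382.0]]}
scene a [  6   8  23  21 382] [252. 184.] [ 499.5 -212.7    9. ]
scene b [  6   8  24  20 373] [195.6 174.7] [ 506.4 -349.4    9. ]
scene pale [  7   8  23  22 407] [320.  192.3] [483.8 -56.    9. ]
scene rim 218 [462.8 214.2] [35.2 47.4] [520.2 236.2  88. ]
 expect ((462.9471740722656, 214.81875610351562), (36.252098083496094, 48.05913543701172), 114.22469329833984)
top a [  8   9  21  20 325] [391.4 226.3] [ 497.8 -214.    14. ]
top b [  7   8  22  21 354] [445.7 224.9] [ 505.1 -350.5   14. ]
top pale [  8   8  20  20 333] [329.5 229.7] [484.7 -57.4  14. ]
top rim 165 [207.2 213.6] [35.2 35.8] [516.  234.3  88. ]
 expect ((207.25048828125, 213.64468383789062), (35.92853927612305, 36.572853088378906), 29.26026725769043)
```

View pics/crop1.png

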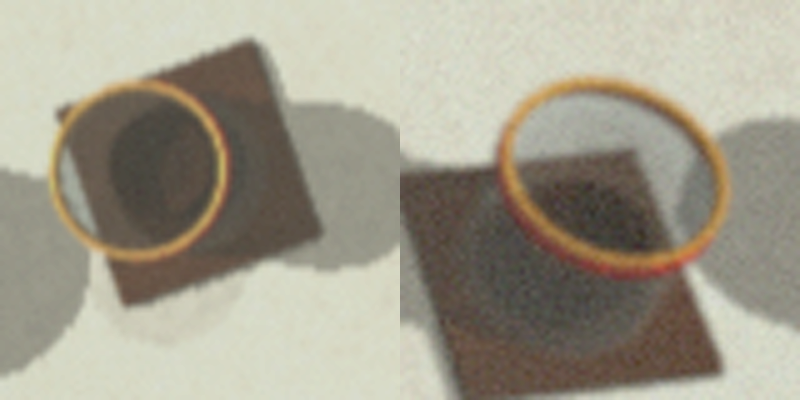

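The crop shows the brass rim with the red band below it, and the dark pieces inside. Both views agree: tube axis ≈ (518,235), a ≈ (498.5,-213.5), b ≈ (506,-350), pale ≈ (484,-57). I'll move along an arc to piece a.

>>> {"fn": "arm_command", "kwargs": {
  "moves": [
    [50,-35,0,0,0,0,87],
    [90,-65,0,0,0,0,87],
    [130,-95,0,0,0,0,87],
    [170,-125,0,0,0,0,87],
    [210,-155,0,0,0,0,87],
    [242,-190,0,0,0,0,87],
    [265,-230,0,0,0,0,87],
    [285,-275,0,0,0,0,87],
    [300,-320,0,0,0,0,87],
    [315,-365,0,0,0,0,87]
  ]
}}

```text
t: 1.1
tool_pos: [473.7, 263.0, 222.1]
orientation: [-1.026, 1.316, 1.026]
ft_force: [0.8, -0.2, 0.1]
gripper_width: 87.2
```

>>> {"fn": "arm_command", "kwargs": {
  "moves": [
    [3,-48,0,0,0,0,87],
    [5,-96,0,0,0,0,87],
    [8,-144,0,0,0,0,87],
    [10,-192,0,0,0,0,87],
    [13,-240,0,0,0,0,87],
    [15,-288,0,0,0,0,87],
    [18,-336,0,0,0,0,87],
    [20,-384,0,0,0,0,87],
    [22,-432,0,0,0,0,87],
    [25,-479,0,0,0,0,87]
  ]
}}

```text
t: 2.1
tool_pos: [497.7, -215.4, 222.6]
orientation: [-1.026, 1.315, 1.026]
ft_force: [1.5, -0.2, -0.8]
gripper_width: 87.2
```

>>> {"fn": "arm_command", "kwargs": {
  "moves": [
    [0,0,-20,0,0,0,87],
    [0,0,-60,0,0,0,87],
    [0,0,-100,0,0,0,87],
    [0,0,-130,0,0,0,87],
    [0,0,-130,0,0,0,87],
    [0,0,-130,0,0,0,87]
  ]
}}

```text
t: 2.7
tool_pos: [498.1, -213.7, 92.9]
orientation: [-1.026, 1.316, 1.026]
ft_force: [0.5, 0.2, 0.7]
gripper_width: 87.3
```

Run:
```python
from h import *
s=ctrl.snapshot("wrist"); cv2.imwrite("pics/w1.png",np.clip(s["img"]*1.5,0,255).astype(np.uint8))
R=cv2.Rodrigues(np.array(s["rvec"],float))[0]; t=np.array(s["tvec"],float).ravel(); K=s["K"]
for p in([498.5,-213.5,18],[506,-350,18],[484,-57,18]):
    c=R@p+t; th=np.arctan2(np.hypot(c[0],c[1]),c[2]); d=c[:2]/np.hypot(c[0],c[1])*th*K[0,0]; print(d+[K[0,2],K[1,2]])
o=ctrl.observe();print(o["tool_pos"],o["t"],o["joint_positions"])
```

```text
[315.80417645 209.03702705]
[171.78241214 251.22007187]
[489.22752406 149.40714478]
[ 499.06456017 -213.99887182   93.9716976 ] 2.75 [-0.25440361  0.22797244  0.68637471  1.89456252 -0.16386755  1.07328818
  1.82257366]
```

View pics/w1.png

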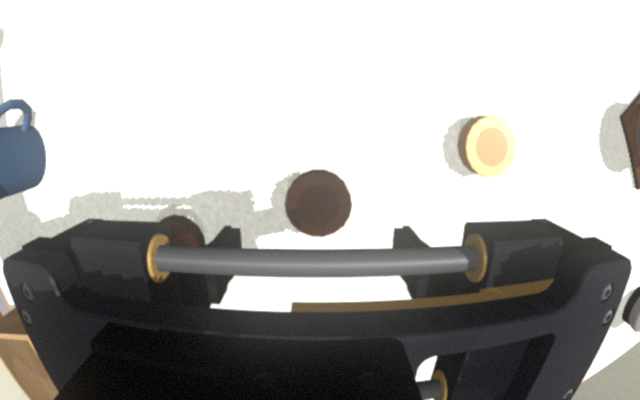

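The wrist view shows piece a centred at about (318,203), between the fingers, with the pale piece at (490,147). I'll cast the wrist rays to cross-check.

```bash
cat >> h.py <<'E'
def wray(s,uv,z):
    R=cv2.Rodrigues(np.array(s["rvec"],float))[0]; t=np.array(s["tvec"],float).ravel(); K=s["K"]
    x=np.array([(uv[0]-K[0,2])/K[0,0],(uv[1]-K[1,2])/K[1,1]]); r=np.hypot(*x)
    c=-R.T@t; d=R.T@np.r_[x/r*np.sin(r),np.cos(r)]; return c+d*(z-c[2])/d[2]
E
python3 - <<'E'
from h import *
s=ctrl.snapshot("wrist"); i=s["img"][:228].max(2)
m=((i<75)).astype(np.uint8); _,l,st,ce=cv2.connectedComponentsWithStats(m); k=l[203,318]; print(st[k],ce[k])
R=cv2.Rodrigues(np.array(s["rvec"],float))[0]; print("cam",-R.T@s["tvec"],R[2])
for uv in [(318.5,170),(318.5,236),(287,203),(351,203),(318.5,203)]: print(uv,wray(s,uv,18).round(1),wray(s,uv,9).round(1),wray(s,uv,0).round(1))
E
```

```text
[ 286  169   64   59 2975] [316.87294118 200.27260504]
cam [ 433.27595282 -196.63624827  256.78729119] [ 0.24177483 -0.06018181 -0.96846429]
(318.5, 170) [ 469.9 -204.2   18. ] [ 471.2 -204.5    9. ] [ 472.6 -204.8    0. ]
(318.5, 236) [ 523.  -217.4   18. ] [ 526.4 -218.2    9. ] [ 529.8 -219.     0. ]
(287, 203) [ 489.6 -235.1   18. ] [ 491.7 -236.5    9. ] [ 493.8 -238.     0. ]
(351, 203) [ 502.  -185.4   18. ] [ 504.6 -184.9    9. ] [ 507.2 -184.5    0. ]
(318.5, 203) [ 495.7 -210.6   18. ] [ 498.  -211.2    9. ] [ 500.4 -211.7    0. ]
```

The wrist puts piece a at about (498,-212), which agrees with the other cameras. Going down to grip.

>>> {"fn": "arm_command", "kwargs": {
  "moves": [
    [0,1,-35,0,0,0,87],
    [0,1,-65,0,0,0,87],
    [0,1,-80,0,0,0,87],
    [0,1,-86,0,0,0,87],
    [0,1,-86,0,0,0,87],
    [0,1,-86,0,0,0,45],
    [0,1,-86,0,0,0,45],
    [0,1,-86,0,0,0,45],
    [0,1,-86,0,0,0,45],
    [0,1,-86,0,0,0,45]
  ]
}}

```text
t: 3.8
tool_pos: [498.4, -212.5, 6.9]
orientation: [-1.026, 1.315, 1.026]
ft_force: [0.3, 0.3, -0.7]
gripper_width: 54.4
```

>>> {"fn": "arm_command", "kwargs": {
  "moves": [
    [0,0,0,0,0,0,45],
    [0,0,0,0,0,0,45],
    [0,0,20,0,0,0,45],
    [0,0,50,0,0,0,45],
    [0,0,90,0,0,0,45],
    [0,0,130,0,0,0,45],
    [0,0,130,0,0,0,45],
    [0,0,130,0,0,0,45]
  ]
}}

```text
t: 4.6
tool_pos: [498.7, -212.5, 137.2]
orientation: [-1.027, 1.314, 1.025]
ft_force: [1.1, 0.5, -0.5]
gripper_width: 53.0
```

Run:
```python
from h import *
s=ctrl.snapshot("wrist"); cv2.imwrite("pics/w2.png",np.clip(s["img"]*1.5,0,255).astype(np.uint8))
o=ctrl.observe();print(o["tool_pos"],o["t"],o["gripper_width"])
```

```text
[ 497.70967382 -212.11581795  135.88368296] 4.65 53.088035036344536
```

View pics/w2.png

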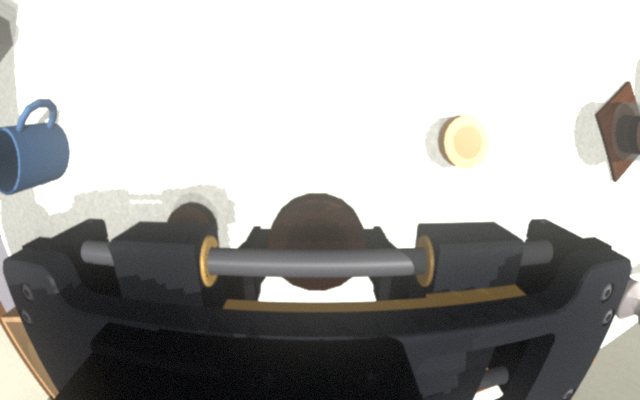

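Piece a is held level between the pads (opening 53 mm). Now I'll carry it to the tube.

>>> {"fn": "arm_command", "kwargs": {
  "moves": [
    [2,30,0,0,0,0,45],
    [4,75,0,0,0,0,45],
    [6,123,0,0,0,0,45],
    [8,171,0,0,0,0,45],
    [10,219,0,0,0,0,45],
    [12,267,0,0,0,0,45],
    [14,315,0,0,0,0,45],
    [16,363,0,0,0,0,45],
    [18,411,0,0,0,0,45],
    [20,447,0,0,0,0,45]
  ]
}}

```text
t: 5.65
tool_pos: [516.1, 237.7, 134.1]
orientation: [-1.028, 1.318, 1.03]
ft_force: [0.2, -0.6, -0.2]
gripper_width: 52.6
```

>>> {"fn": "arm_command", "kwargs": {
  "moves": [
    [0,0,0,0,0,0,45],
    [0,0,0,0,0,0,45],
    [0,0,-20,0,0,0,45],
    [0,0,-34,0,0,0,45],
    [0,0,-34,0,0,0,45]
  ]
}}

```text
t: 6.15
tool_pos: [516.3, 231.8, 99.5]
orientation: [-1.025, 1.323, 1.026]
ft_force: [-0.5, -0.6, 0.6]
gripper_width: 53.1
```

Run:
```python
from h import *
f=lambda i:np.clip(i*1.6,0,255).astype(np.uint8)
w=ctrl.snapshot("wrist")["img"];s=ctrl.snapshot("scene")["img"]
cv2.imwrite("pics/r1.png",np.hstack([cv2.resize(f(w),(480,300)),cv2.resize(f(s[150:270,400:528]),(320,300))]))
o=ctrl.observe();print(o["tool_pos"],o["t"],o["gripper_width"])
```

```text
[517.952819   233.23325024 102.02906212] 6.25 53.178078930190914
```

View pics/r1.png

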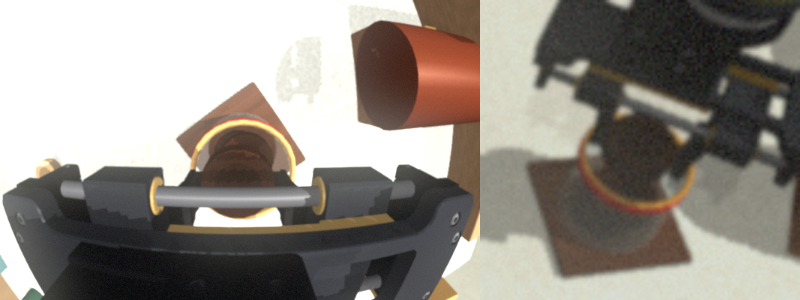

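Over the rim, piece a and the brass ring are concentric to within a few mm (disc centre ~(240,185), ring centre ~(244,170) in the wrist view, with the disc higher up). I'll lower it slightly, release and rise.

>>> {"fn": "arm_command", "kwargs": {
  "moves": [
    [0,1,-5,0,0,0,45],
    [0,1,-10,0,0,0,45],
    [0,1,-10,0,0,0,45],
    [0,1,-10,0,0,0,45],
    [0,1,-10,0,0,0,87],
    [0,1,-10,0,0,0,87],
    [0,1,-10,0,0,0,87],
    [0,1,-10,0,0,0,87],
    [0,1,20,0,0,0,87],
    [0,1,60,0,0,0,87]
  ]
}}

```text
t: 7.25
tool_pos: [516.5, 234.7, 161.2]
orientation: [-1.027, 1.321, 1.027]
ft_force: [0.9, 0.4, -0.6]
gripper_width: 85.5
```

>>> {"fn": "arm_command", "kwargs": {
  "moves": [
    [0,-45,20,0,0,0,87],
    [0,-93,20,0,0,0,87],
    [0,-140,20,0,0,0,87],
    [0,-140,20,0,0,0,87]
  ]
}}

```text
t: 7.65
tool_pos: [518.8, 87.1, 183.4]
orientation: [-1.02, 1.32, 1.016]
ft_force: [0.1, 0.3, 0.8]
gripper_width: 86.8
```

Run:
```python
from h import *
f=lambda i:np.clip(i*1.8,0,255).astype(np.uint8)
w=ctrl.snapshot("top")["img"];s=ctrl.snapshot("scene")["img"]
cv2.imwrite("pics/r2.png",np.hstack([cv2.resize(f(w[170:260,170:260]),(400,400)),cv2.resize(f(s[170:260,410:500]),(400,400))]))
o=ctrl.observe();print(o["tool_pos"],o["t"],o["gripper_width"])
```

```text
[518.32458205  94.42055298 182.93520855] 7.75 87.01550957345472
```

View pics/r2.png

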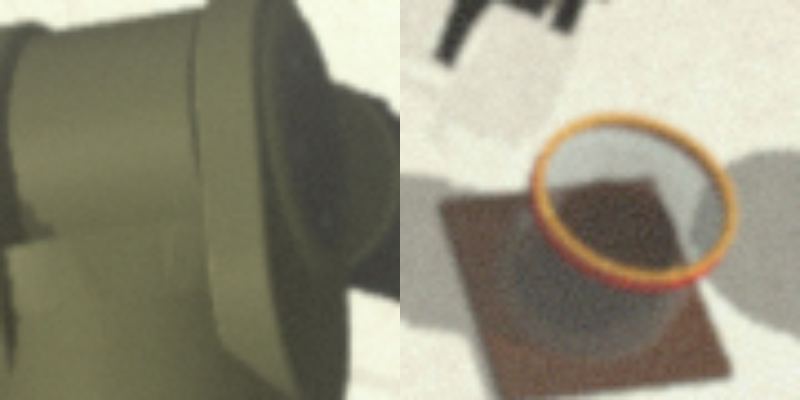

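The piece is no longer in the gripper and the rim is clear, though the arm hides the top view. I'll move to b and check from there.

>>> {"fn": "arm_command", "kwargs": {
  "moves": [
    [-1,-45,0,0,0,0,87],
    [-3,-93,0,0,0,0,87],
    [-4,-141,0,0,0,0,87],
    [-5,-189,0,0,0,0,87],
    [-7,-237,0,0,0,0,87],
    [-8,-285,0,0,0,0,87],
    [-9,-333,0,0,0,0,87],
    [-11,-381,0,0,0,0,87],
    [-12,-420,0,0,0,0,87],
    [-13,-445,0,0,0,0,87]
  ]
}}

```text
t: 8.75
tool_pos: [505.7, -351.3, 182.2]
orientation: [-1.027, 1.317, 1.026]
ft_force: [0.4, 0.1, -0.2]
gripper_width: 86.9
```

>>> {"fn": "arm_command", "kwargs": {
  "moves": [
    [0,0,-20,0,0,0,87],
    [0,0,-60,0,0,0,87],
    [0,0,-90,0,0,0,87],
    [0,0,-90,0,0,0,87],
    [0,0,-90,0,0,0,87]
  ]
}}

```text
t: 9.25
tool_pos: [506.2, -348.4, 92.5]
orientation: [-1.027, 1.315, 1.029]
ft_force: [1.0, -0.6, 0.7]
gripper_width: 87.1
```

Run:
```python
from h import *
f=lambda i:np.clip(i*1.8,0,255).astype(np.uint8)
t=ctrl.snapshot("top")["img"];S=ctrl.snapshot("wrist");w=S["img"]
cv2.imwrite("pics/r3.png",np.hstack([cv2.resize(f(t[180:260,180:260]),(300,300)),cv2.resize(f(w),(480,300))]))
o=ctrl.observe();print(o["tool_pos"],o["t"],o["gripper_width"])
i=w[:228].max(2); l,st,ce=cv2.connectedComponentsWithStats((i<75).astype(np.uint8))[1:]
k=l[203,318]; x,y,ww,h,a=st[k]; print(k,st[k])
if k: print(wray(S,(x+ww/2,y),0),wray(S,(x+ww/2,236),18),wray(S,(x,203),9),wray(S,(x+ww,203),9))
```

```text
[ 506.8918708  -349.75318449   94.4583216 ] 9.35 86.7722287366294
32 [ 284  169   64   59 3063]
[ 478.86978257 -341.92723162    0.        ] [ 530.09984136 -354.65403664   18.        ] [ 498.70553847 -374.24874193    9.        ] [ 511.52996543 -322.65449293    9.        ]
```

View pics/r3.png

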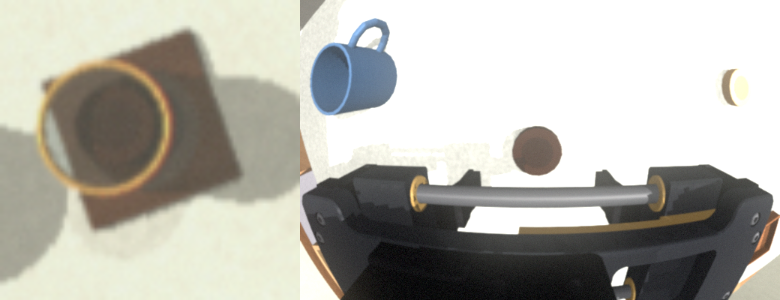

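The top view shows piece a's flat round face inside the tube at crop (117,122). Piece b is centred between the fingers, at about (505,-348.5).

>>> {"fn": "arm_command", "kwargs": {
  "moves": [
    [0,1,-35,0,0,0,87],
    [0,1,-65,0,0,0,87],
    [0,1,-80,0,0,0,87],
    [0,1,-86,0,0,0,87],
    [0,1,-86,0,0,0,87],
    [0,1,-86,0,0,0,45],
    [0,1,-86,0,0,0,45],
    [0,1,-86,0,0,0,45],
    [0,1,-86,0,0,0,45],
    [0,1,-86,0,0,0,45]
  ]
}}

```text
t: 10.35
tool_pos: [505.4, -348.6, 6.9]
orientation: [-1.027, 1.315, 1.026]
ft_force: [-0.0, -0.7, 0.4]
gripper_width: 55.4
```

>>> {"fn": "arm_command", "kwargs": {
  "moves": [
    [0,0,0,0,0,0,45],
    [0,0,0,0,0,0,45],
    [0,0,20,0,0,0,45],
    [0,0,50,0,0,0,45],
    [0,0,90,0,0,0,45],
    [0,0,130,0,0,0,45],
    [0,0,130,0,0,0,45],
    [0,0,130,0,0,0,45]
  ]
}}

```text
t: 11.15
tool_pos: [505.7, -348.7, 137.4]
orientation: [-1.027, 1.314, 1.025]
ft_force: [-0.3, 0.2, -0.0]
gripper_width: 52.9
```

Run:
```python
from h import *
s=ctrl.snapshot("wrist"); i=s["img"]; cv2.imwrite("pics/w4.png",np.clip(i[120:330,160:480]*2.2,0,255).astype(np.uint8))
o=ctrl.observe();print(o["tool_pos"],o["t"],o["gripper_width"])
```

```text
[ 504.91149301 -348.08789346  135.99485914] 11.2 52.978567573677076
```

View pics/w4.png

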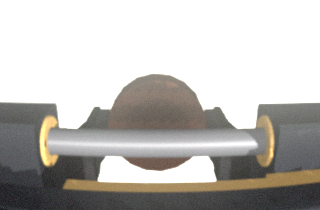

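Piece b is held level and centred, at crop (155,122). Carrying it to the same release pose.

>>> {"fn": "arm_command", "kwargs": {
  "moves": [
    [1,30,0,0,0,0,45],
    [2,75,0,0,0,0,45],
    [3,123,0,0,0,0,45],
    [4,171,0,0,0,0,45],
    [5,219,0,0,0,0,45],
    [6,267,0,0,0,0,45],
    [7,315,0,0,0,0,45],
    [8,363,0,0,0,0,45],
    [9,411,0,0,0,0,45],
    [10,459,0,0,0,0,45]
  ]
}}

```text
t: 12.2
tool_pos: [513.6, 112.3, 134.9]
orientation: [-1.026, 1.318, 1.028]
ft_force: [1.3, 0.1, -0.2]
gripper_width: 53.0
```

>>> {"fn": "arm_command", "kwargs": {
  "moves": [
    [1,45,0,0,0,0,45],
    [2,90,0,0,0,0,45],
    [3,125,0,0,0,0,45],
    [3,125,0,0,0,0,45],
    [3,125,0,0,0,0,45],
    [3,125,-20,0,0,0,45],
    [3,125,-34,0,0,0,45],
    [3,125,-34,0,0,0,45],
    [3,125,-34,0,0,0,45]
  ]
}}

```text
t: 13.1
tool_pos: [518.0, 234.3, 102.1]
orientation: [-1.025, 1.318, 1.025]
ft_force: [0.1, 0.0, 0.3]
gripper_width: 53.3
```

Run:
```python
from h import *
f=lambda i:np.clip(i*1.6,0,255).astype(np.uint8)
w=ctrl.snapshot("wrist")["img"];s=ctrl.snapshot("scene")["img"]
cv2.imwrite("pics/r5.png",np.hstack([cv2.resize(f(w),(480,300)),cv2.resize(f(s[150:270,400:528]),(320,300))]))
o=ctrl.observe();print(o["tool_pos"],o["t"],o["gripper_width"])
```

```text
[518.70571165 235.16058024 103.20052516] 13.2 53.05379146270197
```

View pics/r5.png

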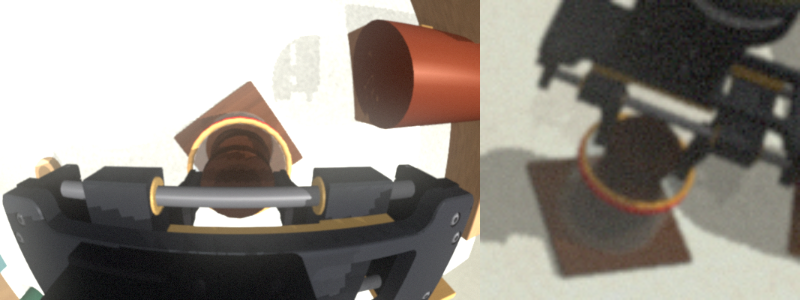

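Piece b is centred over the rim (ring centre ~(240,170), disc ~(240,185)). Releasing it.

>>> {"fn": "arm_command", "kwargs": {
  "moves": [
    [0,0,-5,0,0,0,45],
    [0,0,-10,0,0,0,45],
    [0,0,-10,0,0,0,45],
    [0,0,-10,0,0,0,45],
    [0,0,-10,0,0,0,87],
    [0,0,-10,0,0,0,87],
    [0,0,-10,0,0,0,87],
    [0,0,-10,0,0,0,87],
    [0,0,20,0,0,0,87],
    [0,0,60,0,0,0,87]
  ]
}}

```text
t: 14.2
tool_pos: [516.5, 234.7, 161.2]
orientation: [-1.027, 1.321, 1.027]
ft_force: [0.9, 1.2, 0.6]
gripper_width: 85.7
```

>>> {"fn": "arm_command", "kwargs": {
  "moves": [
    [0,-45,20,0,0,0,87],
    [0,-93,20,0,0,0,87],
    [0,-141,20,0,0,0,87],
    [0,-189,20,0,0,0,87],
    [0,-237,20,0,0,0,87],
    [0,-285,20,0,0,0,87],
    [0,-333,20,0,0,0,87],
    [0,-380,20,0,0,0,87],
    [0,-380,20,0,0,0,87],
    [0,-380,20,0,0,0,87]
  ]
}}

```text
t: 15.2
tool_pos: [517.9, -145.8, 182.7]
orientation: [-1.024, 1.316, 1.024]
ft_force: [-1.0, -0.4, 0.3]
gripper_width: 86.7
```

Run:
```python
from h import *
f=lambda i:np.clip(i*2.,0,255).astype(np.uint8)
t=ctrl.snapshot("top");s=ctrl.snapshot("scene")
for S in(t,s):
  print("predicted top centre / tilt ref at z=80, 62, rim 88",proj(S,[[518,235,80],[518,235,62],[518,235,88],[484,-57,18]]).round(1).tolist())
cv2.imwrite("pics/r6.png",np.hstack([cv2.resize(f(t["img"][180:260,180:260]),(400,400),interpolation=2),cv2.resize(f(s["img"][180:260,420:500]),(400,400),interpolation=2)]))
o=ctrl.observe();print(o["tool_pos"],o["t"],o["gripper_width"])
for S,(u,v) in((t,(330,230)),(s,(320,192))):
  h=cv2.cvtColor(S["img"],cv2.COLOR_BGR2HSV)[v-18:v+18,u-18:u+18,1]>70; p=np.argwhere(h); print("pale",p.mean(0)[::-1]+[u-18,v-18],len(p))
```

```text
predicted top centre / tilt ref at z=80, 62, rim 88 [[208.0, 212.8], [210.4, 213.0], [207.0, 212.7], [329.3, 229.9]]
predicted top centre / tilt ref at z=80, 62, rim 88 [[460.9, 215.3], [458.1, 220.1], [462.2, 213.1], [319.6, 190.0]]
[ 518.41145584 -143.00151709  182.44154709] 15.3 87.04993497061575
pale [329.17940199 230.61461794] 301
pale [320.05651106 192.2997543 ] 407
```

View pics/r6.png

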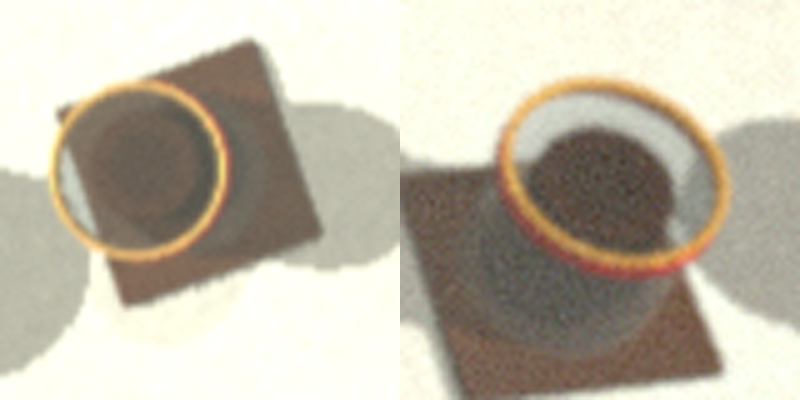

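The top face shows as a clean round disc. Its centre is at (209.6,212.4) in the top view and about (460,217) in the scene view. A flat face on the axis at z=80 would sit at (208,213) and (461,215), so the stack is level with the red line. The pale piece hasn't moved. Handing in.

```bash
python3 -c "
from rig import ctrl
print(ctrl.finish_job())"
```

```text
the job is handed in; nothing more can be done
None
```

I put both loose dark pieces into the clear tube, one after the other, and handed the job in at about 15.3 s; the hand-in reports no verdict.

- **Stack:** In the last top and scene views, the upper piece looks flat and its centre is about 4 mm from the tube's axis. Its height matches the red line as closely as the pictures allow, and they have no depth. The two views' centres differ from the predicted position by about 1.5–2 pixels, which is within calibration error plus the slack in the bore.
- **First piece:** I saw it lying flat in the tube before adding the second. The second now hides it, so I only infer its final position.
- **Pale piece:** It shifted less than 1 pixel in the top view and not at all in the scene view.
- **Arm:** It ended clear of everything, with the gripper open. Force readings after each move stayed under about 2 N, and no check failed.

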